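# Turn the case tray so that it stacks

### The job

Stack the loose blue case tray from the white platform on top of the other blue case tray, which stands in the bay beside the platform: turn it round on the platform until its yellow end points the opposite way to the lower tray's yellow end, then slide it across so that it drops between the lips of the lower tray and sits level on the ledges instead of nesting. Slide it, do not lift it, and keep it level. Leave the two jars and the grey tray with the plaster cast where they are, and the lower tray in its bay.

Things in the scene. Friction and masses are not known exactly. Their poses are not given: they have to be found in the camera images.
- stand: Fixed stand. White platform 300 mm along x, 172 along y, top 54 mm above the bench (1 mm above a bay tray's lips, so a tray can be pushed over sideways). On its +y and -y sides a bay on the bench within 12 mm high kerbs, bay centre 132 mm from the stand's centre, 3 to 5 mm play for a tray. Origin: centre of the underside.
- top_tray: Loose blue stack-nest tray, empty, about 0.3 kg, 160 mm long (x), 84 wide (y), on the platform, its yaw wrong by 0.8 to 3.2 rad. Origin: middle of its underside, at the skids' bottom; +x is the yellow end. Long walls 4 mm thick, top at z = 44 mm. Skids along y, 10 mm wide, 68 long, 14 high, at x = -68 and x = 51 mm.
- top_tray_in (a point): Centre of top_tray's open compartment, on its floor, at (8, 0, 18) mm in the tray; same axes. Free inside from x = -42 to 58, y = -38 to 38 mm (tray frame), 26 mm deep below the long walls' top, so open fingers fit in and can turn or push the tray by its walls.
- top_tray_mark (a point): Middle of the top of top_tray's yellow end block, at (69, 0, 50) mm in the tray.
- base_tray: Lower blue tray, loose, in one of the bays (either side), x along the stand's x; same shape and axes as top_tray, 0.55 kg with a low plaster cast inside, below the ledges. Stacked (yellow ends apart) the upper tray's origin is 50 mm above this one's, with 4 mm play each way in y; yellow ends together, it nests 11 to 14 mm lower: wrong.
- base_tray_mark (a point): Middle of the top of base_tray's yellow end block, at (69, 0, 50) mm in the tray. Each tray has two ledges across it, top at z = 50 mm: the yellow block x = 58 to 80 mm and a blue divider x = -60 to -42 mm; at y = 38 to 42 mm on both sides a lip 3 mm high ends each ledge. Beyond the divider: a 16 mm slot and the 4 mm end wall.
- cast_tray: All-grey tray of the same shape with a tall plaster cast, 0.65 kg, in the other bay; leave it alone. Origin: centre of its underside; the cast reaches about 77 mm above the bench.
- jar_near: Jar with a black cap, 32 mm across, 55 mm high, loose, on the platform near its -x end, 120 to 130 mm from its centre; leave it alone. Origin: centre of its underside.
- jar_far: Same jar near the platform's +x end; leave it alone. Origin: centre of its underside.
Not all that is in view belongs to the job. What is shaped like the base_tray but green or orange is not meant.

How it is judged:
By the outcome, as a careful person would: the job done as asked, in the order asked, and still so for the second after the job is handed in, with the robot touching nothing.
It also fails if it takes over 58 s, if anything falls off the work surface, if the arm or the gripper's body presses on something with over 40 N, if the wrist force passes 120 N, or if a joint passes its speed limit or range.

### The arm

A 6-joint arm with a two-finger parallel gripper is mounted at the origin on the work surface. World frame = base frame: x ahead of the robot, y to its left, z up, the work surface at z = 0. Lengths are in m, angles in rad, forces in N, time in s.
With the tool pointing down it reaches from about 0.35 to 1 m from the base axis. Payload 7.1 kg.
Tool frame: the origin (TCP) lies between the finger pads; the fingertips stand 22 mm ahead of it and the grasp point (between the pads) lies 3 mm ahead of it; z points along the fingers, y is the line along which they close (so a half turn about z gives the same grasp; the last joint's range is limited). The gripper opens to 85 mm and grips with 20 to 120 N. Pads are 22 mm wide; open, the fingers measure 114 mm over their backs; the gripper's body (76 mm by 85 mm) begins 54 mm behind the grasp point. The pads swing forward as they close: fully open they stand 13 mm farther back than shut.
Start: joints at [-1.217, 0.423, 1.63, -0, 1.089, -0.019], TCP at [0.228, -0.582, 0.253] pointing down, gripper open.
Joint ranges: [-3, 3], [-0.9, 2.11], [0.09, 2.58], [-1.31, 4.45], [0.11, 2.69], [-2.54, 2.54]. Speed limits (rad/s): [2.39, 2.39, 3.01, 3.14, 3.14, 3.14].

### API

Orientations are given as a rotation vector (axis times angle).
In Python, from rig import manip gives the robot as it stands. The module is installed in compiled form; this text tells all that it offers. Calls block until the motion is done:
- manip.move_to(position, orientation): joint-space move of the TCP to a pose.
- manip.servo_line(position, orientation=None, rate=0.15): straight line of the TCP; orientation=None keeps the orientation; rate is the mean speed in m/s.
- manip.set_joints(angles): joint-space move.
- manip.command_gripper(opening, f_grip=None): finger opening in m; f_grip is the grip in N (None keeps the last); returns when the fingers have stopped.
- manip.hold(seconds).
- manip.solve_ik(position, orientation): joint angles nearest the present ones, or None.
- manip.camera(name): name is "side" or "top"; returns a dict with "image" (384x512x3 uint8, red, green, blue), "fx", "fy", "cx", "cy" (pixels), "cam_to_world" (4x4, takes a point from camera to world coordinates). Camera axes: x right, y down, z forward; pixel columns grow to the right and rows downward; lengths in m; the calibration is good to about 2 mm. A picture is of the moment at which its call begins. There is no depth.
A pose or a line that the arm cannot do raises manip.IKError and nothing moves.
- manip.sign_off(): hands the job in; it is judged then, once.
Readings, each from a call of its own:
- manip.get_time(): time.
- manip.get_joint_positions(): joint angles.
- manip.get_joint_vel(): joint speeds.
- manip.get_tau(): joint torques, N m.
- manip.get_position(): TCP position.
- manip.get_ee_rot(): TCP orientation.
- manip.get_contact_force(): force on the tool from outside, world axes, zero at the start.
- manip.get_torque(): the same for the moment, N m.
- manip.get_width(): finger opening in m.
- manip.get_grip_force(): force on a finger pad.
Only numpy, scipy, OpenCV 4.12 (cv2) and the standard library are available. Lean on these libraries where they do the work, as an engineer would, in place of code of your own. Each camera call takes 0.05 s, during which the arm holds its last target. There are 200 camera calls.

## Working session

There is one attempt and no reset: what is moved stays moved. The work goes in short steps, each a Python script; the robot and the scene stay as the last script left them, time stands still between calls to the robot, and variables do not carry over. Pictures are saved under pics/ and viewed, at most 10 in all, crops included, and the job is handed in when it is done.

```bash
mkdir -p pics
python3 - <<'E'
from rig import manip
import cv2,numpy as np
for n in("top","side"):
    c=manip.camera(n); cv2.imwrite(f"pics/{n}0.png",cv2.resize(c["image"][:,:,::-1],(800,600),interpolation=cv2.INTER_CUBIC))
    print(n,c["fx"],c["fy"],c["cx"],c["cy"],np.round(c["cam_to_world"],4).tolist())
print(manip.get_time(),manip.get_ee_rot(),manip.get_width())
E
```

```text
top 440.9860426609391 440.9860426609391 261.51020463711995 191.98485365236456 [[-0.0089, -0.9928, 0.1194, 0.396], [-0.9999, 0.0099, 0.0079, -0.0479], [-0.009, -0.1193, -0.9928, 1.1512], [0.0, 0.0, 0.0, 1.0]]
side 401.34335279573486 401.34335279573486 255.17945714542506 189.3319807853046 [[-0.9785, -0.1005, 0.1799, 0.3355], [-0.206, 0.5024, -0.8397, 0.806], [-0.006, -0.8588, -0.5124, 0.6092], [0.0, 0.0, 0.0, 1.0]]
0.1 [-3.08586604e+00 -5.81824367e-01  3.35759704e-04] 0.08561208523024907
```

View pics/top0.png

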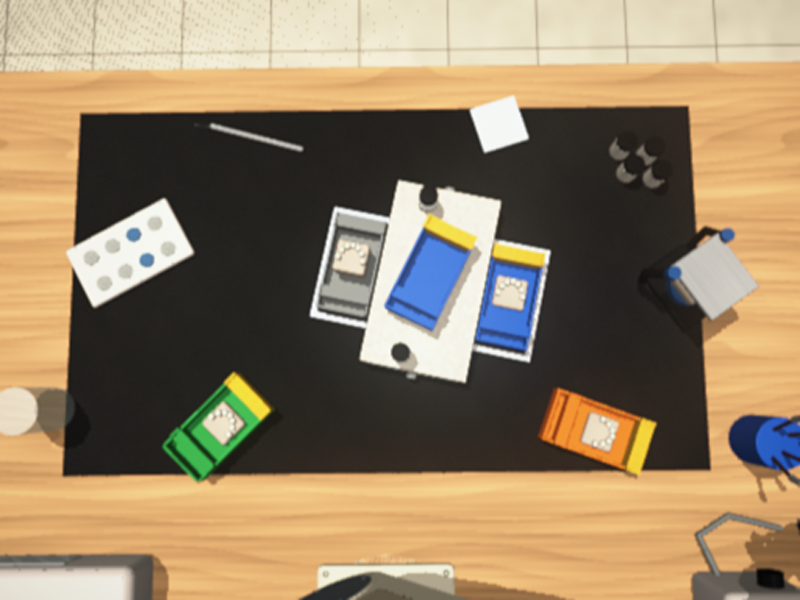

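View pics/side0.png

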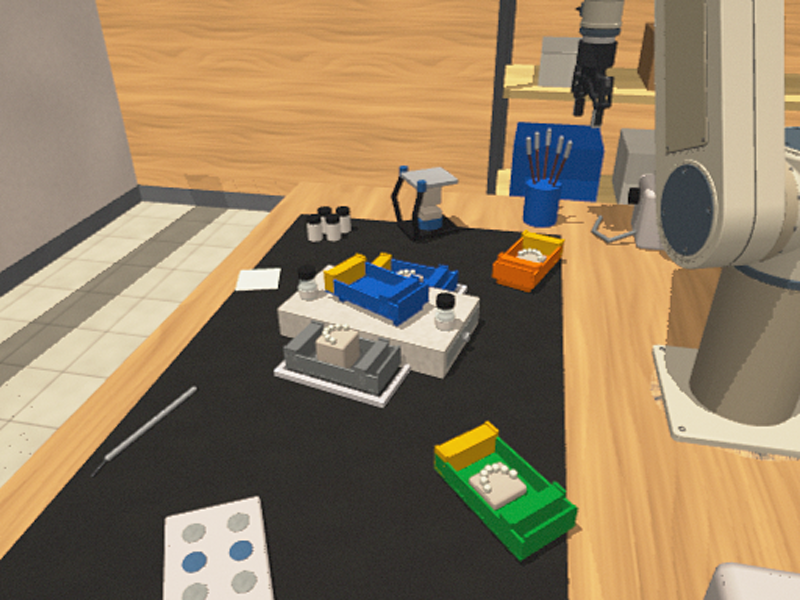

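The top view shows the loose blue tray at (432,272) with its yellow end at (450,232). The blue tray in the bay with a cast is at (512,297), yellow end at (518,255).

**What could be confused:** the green tray (218,425), the orange tray (598,430), the grey cast tray (350,262), and the two blue trays with each other. The one without a cast, on the platform, is top_tray. The one in the right-hand (-y) bay is base_tray. I'll check this in close crops.

Run:
```python
from rig import manip
import cv2
for n,(x,y,w,h,s) in dict(top=(195,110,160,140,4),side=(170,145,150,125,5)).items():
    im=manip.camera(n)["image"][y:y+h,x:x+w,::-1]
    cv2.imwrite(f"pics/{n}1.png",cv2.resize(im,None,fx=s,fy=s,interpolation=cv2.INTER_CUBIC))
```

```text
(no output)
```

View pics/top1.png

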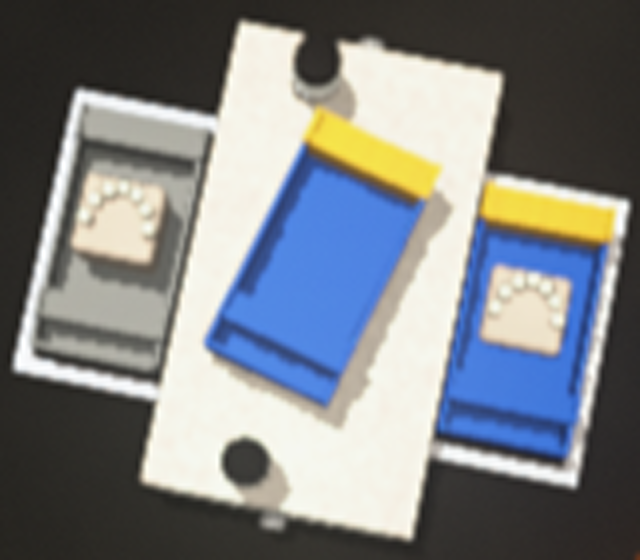

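View pics/side1.png

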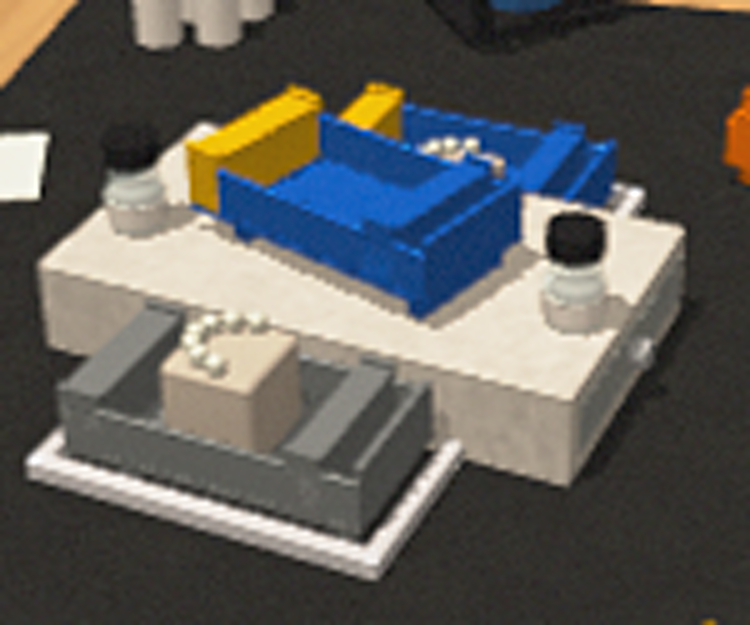

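The crops confirm it: the empty blue tray is on the platform, yellow outer corners at top-crop (318,108) and (441,167), side-crop (190,145) and (297,87). The base tray with the low cast is in the -y bay, yellow corners at (486,182) and (616,208). Next I'll fit the poses from both views.

```bash
cat > vis.py <<'E'
import numpy as np
from scipy.optimize import least_squares
C=dict(top=(440.986,261.5102,191.98485,195,110,4,np.array([[-0.0089,-0.9928,0.1194,0.396],[-0.9999,0.0099,0.0079,-0.0479],[-0.009,-0.1193,-0.9928,1.1512]])),
side=(401.34335,255.179457,189.33198,170,145,5,np.array([[-0.9785,-0.1005,0.1799,0.3355],[-0.206,0.5024,-0.8397,0.806],[-0.006,-0.8588,-0.5124,0.6092]])))
def proj(n,P):
    f,cx,cy,_,_,_,T=C[n]; p=(P-T[:,3])@T[:,:3]
    return np.array([f*p[0]/p[2]+cx,f*p[1]/p[2]+cy])
def px(n,u,v):
    _,_,_,x,y,s,_=C[n]; return np.array([(u+.5)/s-.5+x,(v+.5)/s-.5+y])
def fit(obs,x0,fixz=None):
    """obs: (view,u,v,(x,y,z) mm local in crop px); pose x,y,z,yaw"""
    def r(q):
        c,s=np.cos(q[3]),np.sin(q[3]); z=q[2] if fixz is None else fixz; o=[]
        for n,u,v,L in obs:
            L=np.array(L)/1000
            o.append(proj(n,np.array([q[0]+c*L[0]-s*L[1],q[1]+s*L[0]+c*L[1],z+L[2]]))-px(n,u,v))
        return np.concatenate(o)
    R=least_squares(r,x0,loss='soft_l1'); return R.x,np.round(r(R.x).reshape(-1,2),1).tolist()
E
cat > a.py <<'E'
from vis import *
np.set_printoptions(precision=4,suppress=True)
T,S='top','side'
st=[(T,240,20,(150,86,54)),(T,503,72,(150,-86,54)),(T,413,540,(-150,-86,54)),(T,141,483,(-150,86,54)),
(S,40,265,(150,86,54)),(S,685,230,(-150,-86,54)),(S,573,400,(-150,86,54))]
tt=[(T,318,108,(80,42,50)),(T,441,167,(80,-42,50)),(S,189,146,(80,42,50)),(S,297,87,(80,-42,50)),(S,425,247,(-80,42,44)),(S,520,180,(-80,-42,44))]
bt=[(T,486,182,(80,42,50)),(T,616,208,(80,-42,50)),(S,376,84,(80,-42,50)),(S,615,142,(-80,-42,44))]
for k,o,z in(("stand",st,0),("top",tt,.054),("base",bt,0)):
    for fz in(None,z): print(k,*fit(o,[.5,-.1,z,-.2],fz))
for k,a,b in(("jarfar",(318,62),(132,145)),("jarnear",(246,461),(577,238))):
    print(k,*fit([(T,*a,(0,0,0)),(S,*b,(0,0,0))],[.5,-.1,.1,0]))
E
python3 a.py
```

```text
stand [ 0.5605 -0.0756 -0.0008 -0.2117] [[-0.1, 1.0], [0.2, 1.0], [0.1, 0.2], [0.1, 0.4], [-1.5, 0.1], [-0.6, -0.5], [-0.7, -0.0]]
stand [ 0.5604 -0.0754  0.0081 -0.2118] [[-0.2, 0.9], [0.2, 1.0], [0.0, 0.2], [-0.0, 0.4], [-1.6, -0.1], [-0.5, -0.7], [-0.6, -0.3]]
top [ 0.5641 -0.0739  0.0579 -0.45  ] [[-0.2, 0.7], [0.7, 0.4], [-1.3, -0.5], [-1.8, -0.3], [-0.1, 0.5], [1.0, 0.2]]
top [ 0.5651 -0.0768  0.054  -0.4377] [[0.5, 0.7], [1.5, -0.0], [-1.3, 0.4], [-2.1, 0.5], [0.1, 1.1], [0.8, 0.7]]
base [ 0.5321 -0.2006  0.0053 -0.2299] [[-0.0, 0.2], [0.2, 0.8], [-1.5, -0.3], [-0.2, 0.1]]
base [ 0.5325 -0.2047 -0.0344 -0.1973] [[0.2, 0.8], [0.5, 0.3], [-2.1, 0.9], [-0.4, 0.6]]
jarfar [ 0.6846 -0.072   0.1033  0.    ] [[0.1, 0.5], [-0.6, -0.1]]
jarnear [ 0.4417 -0.0262  0.1019  0.    ] [[0.1, 0.8], [-0.8, -0.1]]
```

Measured heights match the text: stand base at about 0, tray underside at about 54 mm, jar caps at about 103 mm (cap centre). The base tray lies 132 mm to the -y side, as it must. The tray needs about -2.91 rad of turn. I'll check reach and the wrist range first.

```bash
cat > h.py <<'E'
from rig import manip
import numpy as np
from scipy.spatial.transform import Rotation as R
def rv(a): return (R.from_euler('z',a)*R.from_euler('x',np.pi)).as_rotvec()
def comp(x,y,yaw,z): return np.array([x+.008*np.cos(yaw),y+.008*np.sin(yaw),z])
np.set_printoptions(precision=3,suppress=True)
E
python3 - <<'E'
from h import *
for off in(0,np.pi,-np.pi):
  for x,y,yaw in((.5645,-.075,-.445),(.5605,-.0755,-2),(.5605,-.0755,-3.354),(.5325,-.2045,-3.354)):
    print(off,yaw,manip.solve_ik(comp(x,y,yaw,.097),rv(yaw+off)))
print(R.from_rotvec(manip.get_ee_rot()).as_matrix())
E
```

```text
0 -0.445 [-0.157  0.574  1.824  0.     0.744  1.859]
0 -2 None
0 -3.354 [-0.154  0.553  1.868  0.     0.72  -1.513]
0 -3.354 [-0.39   0.558  1.857  0.     0.726 -1.748]
3.141592653589793 -0.445 [-0.157  0.574  1.824  0.     0.744 -1.283]
3.141592653589793 -2 [-0.169  0.559  1.855  0.     0.727  0.261]
3.141592653589793 -3.354 [-0.154  0.553  1.868 -0.     0.72   1.629]
3.141592653589793 -3.354 [-0.39   0.558  1.857 -0.     0.726  1.393]
-3.141592653589793 -0.445 [-0.157  0.574  1.824  0.     0.744 -1.283]
-3.141592653589793 -2 [-0.169  0.559  1.855 -0.     0.727  0.261]
-3.141592653589793 -3.354 [-0.154  0.553  1.868 -0.     0.72   1.629]
-3.141592653589793 -3.354 [-0.39   0.558  1.857 -0.     0.726  1.393]
[[ 0.931  0.364 -0.   ]
 [ 0.364 -0.931  0.001]
 [ 0.    -0.001 -1.   ]]
```

Run:
```python
from h import *
yaw=-.445; o=rv(yaw+np.pi)
manip.command_gripper(.036,20)
p=comp(.5645,-.0755,yaw,.17)
manip.move_to(p,o)
p[2]=.115; manip.servo_line(p,o,.15)
f0=manip.get_contact_force()
for z in(.108,.102,.098):
    p[2]=z; manip.servo_line(p,o,.05); f=manip.get_contact_force()-f0; print(z,f)
    if np.linalg.norm(f)>5: break
else:
    manip.command_gripper(.085,20); print(manip.get_width(),manip.get_grip_force(),manip.get_contact_force()-f0)
print(manip.get_time(),manip.get_position())
import cv2
ims=[cv2.resize(manip.camera(n)["image"][y:y+150,x:x+160,::-1],None,fx=2.5,fy=2.5,interpolation=cv2.INTER_CUBIC) for n,x,y in(("top",195,110),("side",170,100))]
cv2.imwrite("pics/g2.png",np.hstack(ims))
```

```text
0.108 [-0.341 -0.304 -0.336]
0.102 [ 0.021 -0.273 -1.573]
0.098 [ 0.888 -0.617 -0.368]
0.04936385197728445 21.860864809714258 [-0.063  0.18  -3.947]
4.5167 [ 0.572 -0.079  0.098]
```

View pics/g2.png

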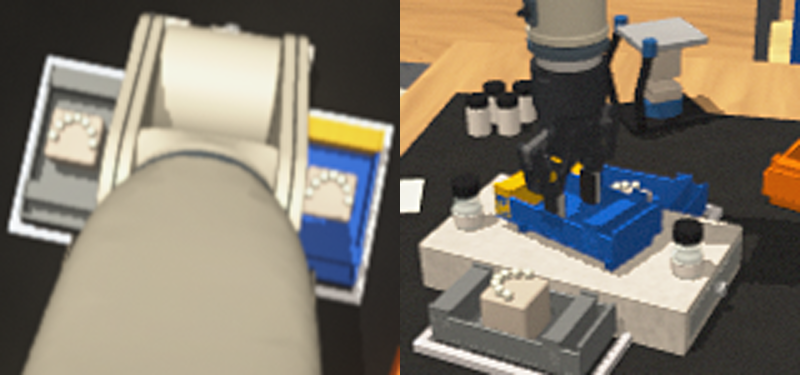

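Fingers are inside the tray and expanded to 49 mm against the walls, side-view half (570,200). The -3.9 N suggests the tray's weight is hanging slightly, so I'll lower until the platform carries it, then turn.

```bash
cat > land.py <<'E'
from h import *
def land(o,fz0,thr=0.,maxd=.004,step=.0005):
    p=np.array(manip.get_position()); d=0
    while d<maxd:
        f=np.mean([manip.get_contact_force() for _ in range(3)],0)[2]-fz0
        print("z %.4f fz %.2f"%(p[2]-d,f))
        if f>thr: break
        d+=step; manip.servo_line(p-[0,0,d],o,.02); manip.hold(.05)
    return p[2]-d
E
python3 - <<'E'
from land import *
print(manip.get_contact_force())
land(rv(-.445+np.pi),-0.3,0.)
print(manip.get_time(),manip.get_contact_force(),manip.get_width())
E
```

```text
[ 0.518 -0.087 -2.28 ]
z 0.0978 fz -1.98
z 0.0973 fz 3.76
4.9167 [-2.412 -0.09   3.459] 0.04909734396210608
```

Run:
```python
from land import *
z=.0974; y0,y1=-.445,-3.354
N=8
for i in range(1,N+1):
    a=y0+(y1-y0)*i/N
    manip.move_to(comp(.5605,-.0755,a,z),rv(a+np.pi))
    f=manip.get_contact_force(); print(round(a,2),f,round(manip.get_width(),4),round(manip.get_time(),2))
    if np.linalg.norm(f)>25: break
# shift a bit towards +y of stand? just look
import cv2
ims=[cv2.resize(manip.camera(n)["image"][y:y+150,x:x+160,::-1],None,fx=2.5,fy=2.5,interpolation=cv2.INTER_CUBIC) for n,x,y in(("top",195,110),("side",170,100))]
cv2.imwrite("pics/g3.png",np.hstack(ims))
print(manip.get_position(),manip.get_joint_positions())
```

```text
-0.81 [-0.38  -0.057  3.038] 0.0494 5.35
-1.17 [-0.63  -0.004  4.977] 0.0492 5.78
-1.54 [-0.304  0.155  5.928] 0.049 6.22
-1.9 [-0.386  0.074  5.997] 0.0491 6.67
-2.26 [-0.114  0.549  6.411] 0.0496 7.11
-2.63 [-0.337 -0.021  5.08 ] 0.0496 7.55
-2.99 [0.035 0.129 5.279] 0.0494 7.99
-3.35 [-0.204 -0.34   6.522] 0.0494 8.43
[ 0.553 -0.074  0.098] [-0.154  0.552  1.867  0.     0.721  1.622]
```

View pics/g3.png

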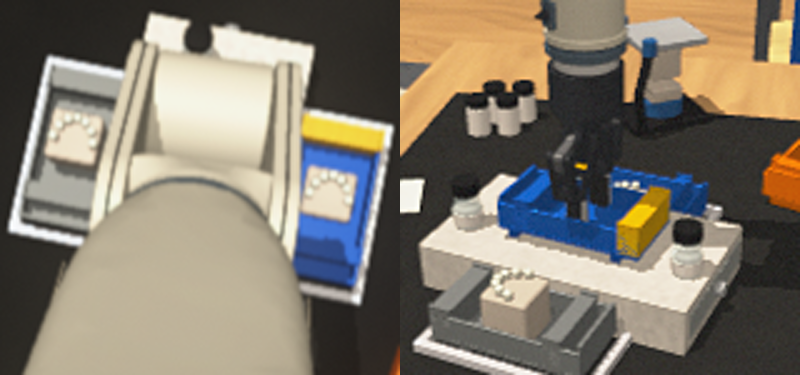

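The tray is turned, with its yellow end at side-view half (645,220), pointing toward the robot. Both jars are untouched. There's time to spare, so I'll release, move aside and measure the trays' relative pose accurately before sliding.

Run:
```python
from land import *
import cv2
manip.command_gripper(.040,20)
p=np.array(manip.get_position()); p[2]=.19; manip.servo_line(p,None,.2)
q=np.array(manip.get_joint_positions()); q[0]=-1.1; manip.set_joints(q)
for n,(x,y,w,h,s) in dict(top=(195,110,160,140,4),side=(170,145,150,125,5)).items():
    im=manip.camera(n)["image"][y:y+h,x:x+w,::-1]
    cv2.imwrite(f"pics/{n}4.png",cv2.resize(im,None,fx=s,fy=s,interpolation=cv2.INTER_CUBIC))
print(manip.get_time())
```

```text
11.3083
```

View pics/top4.png

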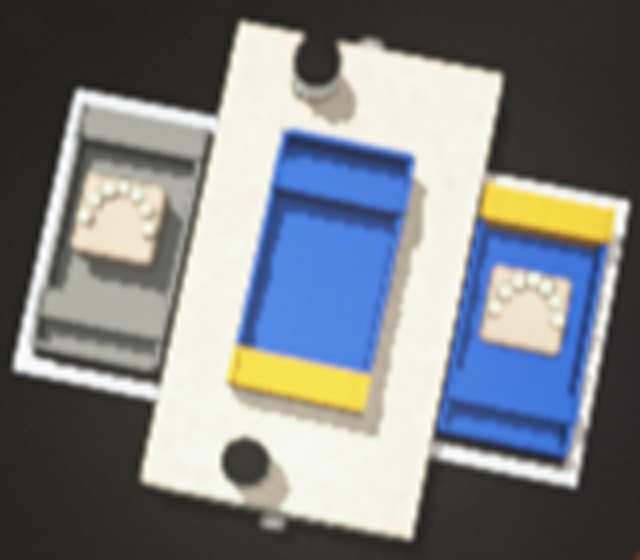

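View pics/side4.png

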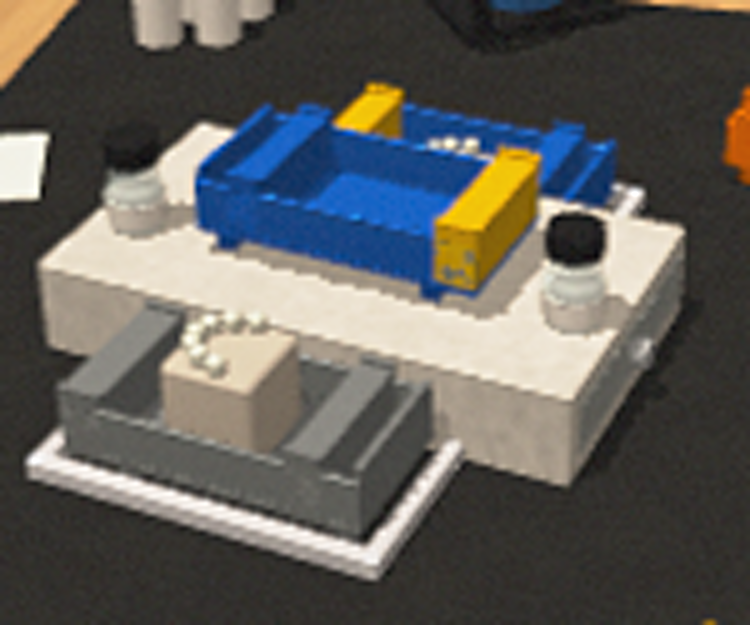

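```bash
cat > b.py <<'E'
from vis import *
np.set_printoptions(precision=4,suppress=True)
T,S='top','side'
tt=[(T,285,130,(-80,-42,44)),(T,413,155,(-80,42,44)),(T,236,346,(58,-42,50)),(T,371,372,(58,42,50)),
(S,197,177,(-80,-42,44)),(S,265,107,(-80,42,44)),(S,466,229,(80,-42,50)),(S,541,155,(80,42,50)),(S,436,217,(58,-42,50))]
bt=[(T,486,182,(80,42,50)),(T,616,208,(80,-42,50)),(T,439,436,(-80,42,14)),(T,565,461,(-80,-42,14)),(S,376,84,(80,-42,50)),(S,615,142,(-80,-42,44)),(S,402,93,(58,-42,50))]
for k,o,z,y in(("top",tt,.054,2.93),("base",bt,0,-.2)):
    for fz in(None,z): print(k,*fit(o,[.5,-.1,z,y],fz))
    print("toponly",*fit([q for q in o if q[0]==T],[.5,-.1,z,y],z))
st=[(T,240,20,(150,86,54)),(T,503,72,(150,-86,54)),(T,413,540,(-150,-86,54)),(T,141,483,(-150,86,54))]
print("stand toponly",*fit(st,[.5,-.1,0,-.2],0))
E
python3 b.py
```

```text
top [ 0.5581 -0.0735  0.0573  2.9253] [[-0.7, -0.4], [1.2, 0.2], [-0.3, 0.5], [0.5, 1.3], [-1.9, -0.3], [0.0, -0.1], [1.4, 0.2], [-0.8, -0.3], [-0.8, 0.7]]
top [ 0.5588 -0.0749  0.0332  2.9264] [[-0.1, -0.4], [1.7, 0.2], [0.3, 0.4], [1.1, 1.1], [-1.8, 0.5], [-0.0, 0.7], [1.3, 1.0], [-1.0, 0.5], [-0.9, 1.5]]
toponly [ 0.5597 -0.0731  0.0538  2.9278] [[-0.9, -0.7], [0.9, -0.1], [-0.4, 0.1], [0.4, 0.7]]
base [ 0.532  -0.204   0.0027 -0.2011] [[0.2, 0.7], [0.5, 0.4], [-0.6, 0.1], [0.1, 0.1], [-1.9, 0.2], [-0.2, -0.0], [-0.5, -0.3]]
base [ 0.5323 -0.2048  0.0039 -0.201 ] [[0.4, 0.8], [0.6, 0.5], [-0.4, 0.1], [0.3, 0.1], [-1.9, 0.8], [-0.3, 0.6], [-0.6, 0.3]]
toponly [ 0.5332 -0.2042  0.     -0.1942] [[-0.0, 0.5], [0.2, -0.0], [-0.4, -0.1], [0.3, -0.4]]
stand toponly [ 0.562  -0.0754  0.     -0.2115] [[-0.2, 0.4], [0.1, 0.4], [0.1, -0.5], [-0.0, -0.2]]
```

The displacement to the seat is (-26.3, -130.8) mm. In the stand frame that is +1 mm in x and -134 mm in y, close to the 132 mm expected. Next: grip again, slide over, lower.

Run:
```python
from land import *
import cv2
a=-3.354; o=rv(a+np.pi); p=comp(.5605,-.0755,a,.19)
manip.move_to(p,o)
p[2]=.115; manip.servo_line(p,o,.15); fz0=manip.get_contact_force()[2]
p[2]=.0978; manip.servo_line(p,o,.06); manip.command_gripper(.085,20)
print(manip.get_width(),manip.get_contact_force())
z=land(o,fz0,0.5)
p=np.array(manip.get_position()); p[2]=z
d=np.array([-.0263,-.1308,0]); b=-3.348
for t in(.25,.5,.65,.8,.9,1):
    manip.servo_line(p+d*t,rv(b+np.pi),.06); f=manip.get_contact_force(); print(t,f-[0,0,fz0],round(manip.get_position()[2],4),round(manip.get_time(),1))
    if np.linalg.norm(f[:2])>20: break
for n,(x,y,w,h,s) in dict(side=(170,115,160,125,5)).items():
    cv2.imwrite(f"pics/{n}5.png",cv2.resize(manip.camera(n)["image"][y:y+h,x:x+w,::-1],None,fx=s,fy=s,interpolation=cv2.INTER_CUBIC))
open("fz0","w").write(str(fz0))
```

```text
0.04966492509114008 [-0.013  0.444 -2.473]
z 0.0978 fz -3.18
z 0.0973 fz 3.81
0.25 [ 0.807 -0.415  4.643] 0.0976 15.5
0.5 [-0.356 -0.128  4.989] 0.0976 16.2
0.65 [-0.424 -2.235  4.485] 0.0976 16.7
0.8 [-0.183 -1.396  5.098] 0.0976 17.1
0.9 [-0.984 -3.502 -1.199] 0.0968 17.5
1 [ 0.782  0.448 -3.385] 0.0971 17.9
```

View pics/side5.png

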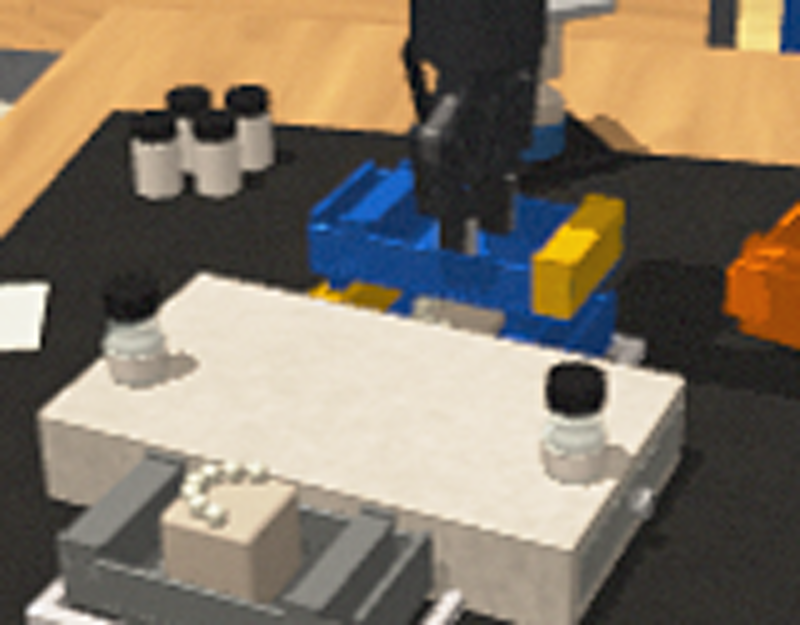

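The upper tray is level over the lower one, yellow block at (580,255), and is fully carried (-3.4 N). I'll lower it onto the ledges.

Run:
```python
from land import *
fz0=float(open("fz0").read())
z=land(rv(-3.348+np.pi),fz0,1.0,.006)
f=manip.get_contact_force(); print(f,manip.get_position(),manip.get_time())
```

```text
z 0.0971 fz -3.24
z 0.0966 fz -3.38
z 0.0961 fz -3.29
z 0.0956 fz -2.63
z 0.0951 fz -3.43
z 0.0946 fz -3.69
z 0.0941 fz -3.70
z 0.0936 fz -3.23
z 0.0931 fz 4.99
[-1.818  0.757  5.699] [ 0.526 -0.205  0.094] 20.3417
```

Contact came about 4 mm below platform height, which is the ledge, not the lips (1 mm) and not nested (15 mm or more). I'll release, retreat and check.

Run:
```python
from land import *
import cv2
manip.command_gripper(.040,20)
p=np.array(manip.get_position()); p[2]=.19; manip.servo_line(p,None,.15)
q=np.array(manip.get_joint_positions()); q[0]=-1.3; manip.set_joints(q)
ims=[cv2.resize(manip.camera(n)["image"][y:y+140,x:x+140,::-1],(400,400),interpolation=cv2.INTER_CUBIC) for n,x,y in(("top",220,110),("side",190,120))]
cv2.imwrite("pics/g6.png",np.hstack(ims)); print(manip.get_time())
```

```text
23.2583
```

View pics/g6.png

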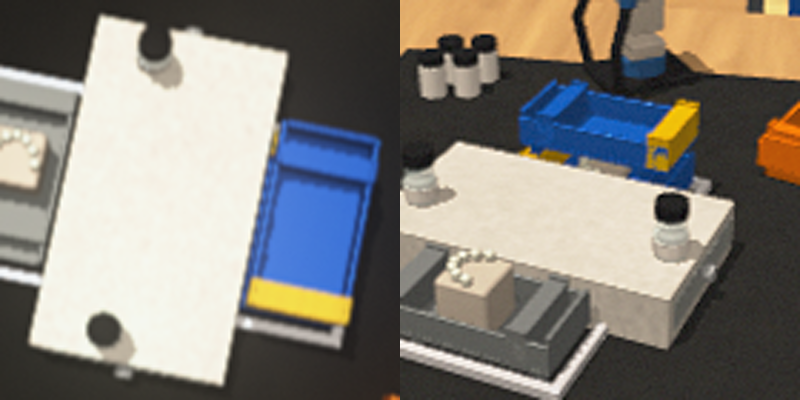

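The tray sits on the lower one, yellow ends opposed: upper at (300,300) in the top half, lower yellow showing at (545,157) in the side half. Jars and cast tray are unmoved. One numeric check before handing in.

Run:
```python
import vis; from vis import *
s=400/140
for n,x,y in(("top",220,110),("side",190,120)): c=list(C[n]); c[3:6]=x,y,s; C[n]=tuple(c)
T,S='top','side'
o=[(T,286,120,(-80,-42,44)),(T,380,137,(-80,42,44)),(T,250,279,(58,-42,50)),(T,353,298,(58,42,50)),
(S,119,116,(-80,-42,44)),(S,162,80,(-80,42,44)),(S,268,142,(80,-42,50)),(S,299,101,(80,42,50)),(S,249,133,(58,-42,50))]
print(*fit(o,[.53,-.2,.05,2.93]))
```

```text
[ 0.53074281 -0.20391466  0.05426062  2.92517135] [[-0.7, 0.8], [0.4, 1.8], [1.1, 0.4], [-0.2, 1.0], [-0.8, -0.8], [-3.0, 0.3], [-0.2, -1.3], [-0.6, 0.5], [-1.1, 0.4]]
```

```bash
python3 -c "
from rig import manip
print(manip.sign_off())"
```

```text
the job is handed in; nothing more can be done
None
```

The job is handed in: the loose blue tray was turned, slid across and lowered onto the lower tray's ledges with yellow ends opposed; the last pictures show it seated, with the jars and grey cast tray unmoved and about 23 s of the 58 s used.

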